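Clip the logger to the rinse tub and hold the dip rack level above it

TASK

Squeeze the spring-loaded temperature-logger clip off its little stand and let it close squarely over the top edge of the rinse tub's taller end wall. Then pick up the lopsided tube rack by its bar at the balance point, keep it level, and finish while still holding it motionless about 8 cm above the tub's rim, clear of the clip, ready to be lowered: tube block centred over the tub, bar in line above the slotted post. Leave the bottle, the jar and the cardboard tube board where they are.

Things in the scene. Friction and masses are not known exactly. Their poses are not given: they have to be found in the camera images.
- bath: Rinse station, fixed: an open steel tub 150 (x) x 110 (y) mm outside, walls 5 mm thick, with a slotted grey post beside it on the +x side. Origin under the tub's centre at bench height, z up. The rim is 55 mm high on three sides; the end wall at -x is taller, 75 mm.
- post_slot (a point): Floor of the slot in the grey post, 62 mm above the bench, 130 mm from the tub's centre along the bath's +x. The post is 16 (x) x 40 (y) mm, 78 mm high; its slot is open upward, 16 mm wide, 16 mm deep, and runs along x; the rack's bar would later rest in it.
- wall_top (a point): Middle of the top edge of the tub's taller end wall (wall 5 mm thick along the bath's x, edge 110 mm long along its y, 75 mm above the bench). Axes as the bath's.
- clip: Loose spring clip carrying a white logger housing, 80 g, 52 mm high, jaws pointing down. Origin at the level of the jaw tips (lowest point), midway between the jaws when closed; z up; pads and jaws move along y; x runs along the gripped edge. Jaws are 20 mm wide and 20 mm deep under the cross bars. It starts clipped on its stand's upright plate, which enters the jaws by 14 mm.
- clip_pads (a point): Midway between the clip's two upright squeeze pads, 39 mm above the jaw tips. Each pad is 4 mm thick (y), 24 mm wide (x), 26 mm high (26 to 52 mm above the tips). Outer faces 52 mm apart when closed, 38 mm when fully squeezed. Pads together = jaws apart: 5 N starts them, 10 N is full squeeze; a grip of 20 N or more holds them on their stop.
- clip_jaw (a joint): Opening of the clip in m: 0 closed (3 mm jaw gap), 0.014 fully squeezed (17 mm gap). On a 5 mm wall it reads about 0.002.
- clip_stand: Small grey plastic stand, fixed: base 60 x 60 x 10 mm with an upright plate 5 mm thick (y) and 40 mm long (x), top edge 45 mm above the bench. Origin under its centre.
- rack: Loose lopsided tube rack, 0.3 to 0.5 kg: white tube block 60 (x) x 54 (y) x 46 mm high; a dark steel bar on top, 10 mm thick (y), 20 mm high (46 to 66 mm above the underside), along x from -30 to +205 mm; slim white foot 18 x 44 x 46 mm under the bar at x = +190 mm. Clear tubes stick up to 59 mm. Origin under the middle of the tube block; +x along the bar to the foot; z up.
- balance (a point): Balance point of the rack: on the bar, 63 mm along +x from the middle of the tube block (33 mm clear of the block), at half the bar's height, 56 mm above the underside. Axes as the rack's.
- reagent: Bystander: amber glass bottle, 70 mm across, 140 mm high, blue cap. Origin under its centre.
- tip_jar: Bystander: clear glass jar, 80 mm across, 120 mm high, blue lid. Origin under its centre.
- tube_board: Bystander: cardboard tube board 100 x 80 x 24 mm with small clear tubes standing up to 40 mm. Origin under its centre.
There are look-alikes about, which are no part of the job. What is shaped like the clip but green or purple is not meant.

How it is judged:
By the outcome, as a careful person would: the job done as asked, in the order asked, and still so for the second after the job is handed in, while the arm keeps its last pose, push and grip.
It also fails if it takes over 58 s, if anything falls off the work surface, if the arm or the gripper's body presses on something with over 40 N, if the wrist force passes 120 N, or if a joint passes its speed limit or range.

ROBOT

A 6-joint arm with a two-finger parallel gripper is mounted at the origin on the work surface. World frame = base frame: x ahead of the robot, y to its left, z up, the work surface at z = 0. Lengths are in m, angles in rad, forces in N, time in s.
With the tool pointing down it reaches from about 0.3 to 0.875 m from the base axis. Payload 6.4 kg.
Tool frame: the origin (TCP) lies on the centre line of the jaws, within the pads' length; the fingertips stand 25 mm ahead of it and the grasp point (between the pads) lies 6 mm ahead of it (ctrl.tip_reach is the distance from the TCP to the fingertips, in m); z points along the fingers, y is the line along which they close (so a half turn about z gives the same grasp; the last joint's range is limited). The gripper opens to 85 mm and grips with 20 to 120 N. Pads are 22 mm wide; open, the fingers measure 114 mm over their backs; the gripper's body (76 mm by 85 mm) begins 54 mm behind the grasp point. The pads swing forward as they close: fully open they stand 13 mm farther back than shut.
Start: joints at [1.117, 0.181, 1.607, -0, 1.354, -0.206], TCP at [0.141, 0.557, 0.256] pointing down, gripper open.
Joint ranges: [-2.99, 2.99], [-0.89, 2.07], [0.3, 2.58], [-1.14, 4.28], [0, 2.63], [-3.12, 3.12]. Speed limits (rad/s): [2.57, 2.57, 3.01, 3.14, 3.14, 3.14].

INTERFACE

Orientations are given as a unit quaternion [w, x, y, z].
In Python, from bench import ctrl gives the robot as it stands.
- The arm moves only by the tool servo_tool, never from a script. Its argument "motion" is a list that holds one entry, the list of rows, each a list of 5 numbers: the shift along the tool's x, y, z in cm, then the turn about the tool's z in degrees, then the closure, from -1 (fully open) to 1 (shut). In form: [[[dx, dy, dz, twist, claw], ...]]. A call has 1 to 5 rows; each row is the pose to reach, as a shift and turn from the pose commanded when the call began, along the tool's axes at that moment; what a row does not reach only later rows make up. A row lasts 1/10 s, in which the tool goes at most 50 mm and 8.59 degrees, less where a joint would pass 70% of its speed; a pose out of reach is approached as far as the arm can. A call with a gripper value outside its range is refused whole. The fingers move at their own pace and stop on an object; the grip force is fixed at half the most. Time passes only in rows, so rows that repeat a pose let the fingers close. It gives the time, the measured TCP pose, the force, the opening and the grip force at its end, in the units of the state.
- ctrl.get_obs(): the state, without advancing time (a new reading comes with each control period).
- ctrl.camera(name): name is "scene" or "top"; returns a dict with "pixels" (384x512x3 uint8, red, green, blue), "depth" (384x512 float32, m along the optical axis (not along the pixel's ray), 0 where there is no reading), "fx", "fy", "cx", "cy" (pixels), "k1" (the pictures are not rectified: a ray, as slopes to the right and down, at radius r is drawn at 1 + k1 r^2 times it, then the intrinsics apply), "R" (3x3) and "t" (3): a world point X has camera coordinates R X + t. Camera axes: x right, y down, z forward; pixel columns grow to the right and rows downward; lengths in m; the calibration is good to about 2 mm. A picture is of the moment at which its call begins.
- ctrl.hand_in(): hands the job in; it is judged then, once.
The state is a dict: "time_s": time; "q": joint angles; "dq": joint speeds; "joint_efforts": joint torques, N m; "eef_pos": TCP position; "eef_rot": TCP orientation; "wrist_force": force on the tool from outside, world axes, zero at the start; "torque": the same for the moment, N m; "opening": opening from 0.0 (shut) to 1.0 (fully open); "grasp_force": force on a finger pad.
Only numpy, scipy, OpenCV 4.12 (cv2) and the standard library are available. Lean on these libraries where they do the work, as an engineer would, in place of code of your own. Each camera call takes 0.05 s, during which the arm holds its last target. There are 200 camera calls.

## Working session

There is one attempt and no reset: what is moved stays moved. The work goes in short steps, Python scripts to look and compute and a tool call to move; the robot and the scene stay as the last step left them, time stands still between calls to the robot, and variables do not carry over. Pictures are saved under pics/ and viewed, at most 10 in all, crops included, and the job is handed in when it is done.

Besides the shell and the picture viewer there is one more tool, called after "Request:" as a command line: name --argument value ..., lists and objects as JSON in quotes. servo_tool: Moves the arm, as the interface text tells. Its arguments: {"type":"object","properties":{"motion":{"type":"array"}},"required":["motion"]}

```bash
ls; mkdir -p pics
python3 - <<'E'
from bench import ctrl
import numpy as np,cv2
for n in("scene","top"):
    c=ctrl.camera(n);np.savez(f"{n}0.npz",**c)
    cv2.imwrite(f"pics/{n}0.png",cv2.resize(c["pixels"][:,:,::-1],(768,576)))
    print(n,{k:np.round(c[k],4).tolist() for k in("fx","fy","cx","cy","k1","R","t")})
o=ctrl.get_obs();print(o)
E
```

```text
pics
scene {'fx': 408.3415, 'fy': 408.3415, 'cx': 261.1223, 'cy': 193.7181, 'k1': -0.0463, 'R': [[-0.084, 0.9964, 0.0108], [0.5229, 0.0533, -0.8507], [-0.8483, -0.0658, -0.5255]], 't': [0.0479, -0.2485, 1.6292]}
top {'fx': 354.8797, 'fy': 354.8797, 'cx': 254.3232, 'cy': 186.7164, 'k1': -0.0295, 'R': [[0.001, -1.0, -0.0013], [-0.9811, -0.0008, -0.1937], [0.1937, 0.0014, -0.9811]], 't': [-0.0011, 0.6225, 1.0127]}
{'time_s': 0.1, 'q': array([ 1.11669277e+00,  1.81491001e-01,  1.60790881e+00,  2.12277204e-05,
        1.35379065e+00, -2.06257816e-01]), 'dq': array([-2.68953146e-04, -1.75646245e-03, -3.67448143e-03,  1.11289825e-04,
       -2.80020460e-05, -1.98974576e-03]), 'joint_efforts': array([ 6.03352910e-04, -4.45870042e+01, -3.52238202e+01, -2.16188846e-04,
        4.08568099e-03,  7.28906275e-05]), 'eef_pos': array([0.14080616, 0.5570235 , 0.25546018]), 'eef_rot': array([-2.68819797e-04,  1.23608174e-01,  9.92330782e-01, -7.52392235e-04]), 'wrist_force': array([0.08037862, 0.1544752 , 0.56372965]), 'torque': array([-0.05049162, -0.04384814, -0.00488342]), 'grasp_force': 0.0, 'opening': 1.0009342432969235}
```

View pics/scene0.png

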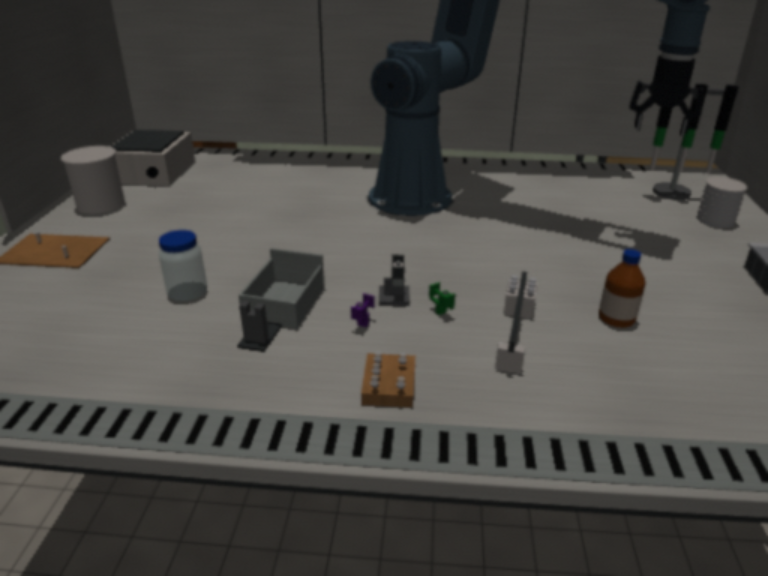

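View pics/top0.png

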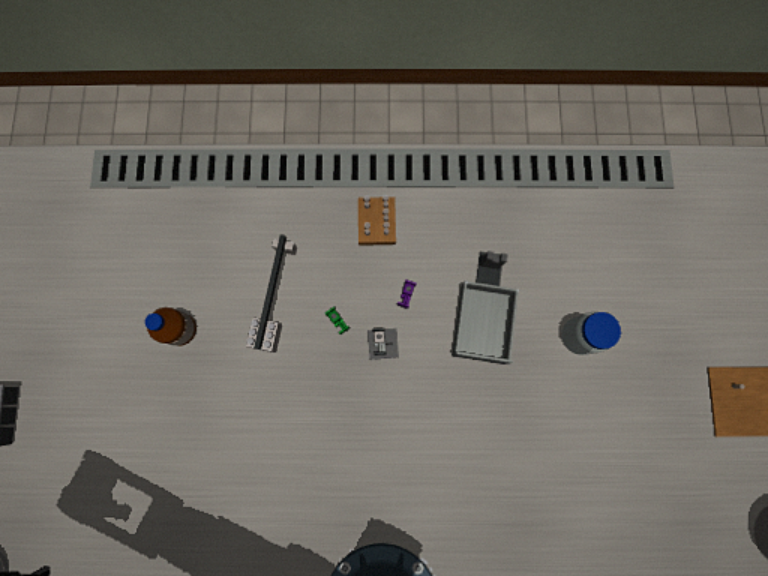

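The scene view shows the clip on its stand at (395,275), the tub at (285,290) with its taller wall toward the robot and its post at (258,325), and the rack with its block at (520,295) and foot at (510,357). In the top view these sit at (380,340), (485,322) with the post at (490,262), and (263,335) with the foot at (285,243). Next I'll zoom in and compute world points.

```bash
cat > h.py <<'E'
import numpy as np,cv2
def load(n): return dict(np.load(n+".npz"))
def slopes(c,u,v):
    d=np.stack([(np.asarray(u,float)-c["cx"])/c["fx"],(np.asarray(v,float)-c["cy"])/c["fy"]],-1)
    s=d.copy()
    for _ in range(8): s=d/(1+c["k1"]*(s**2).sum(-1,keepdims=True))
    return s
def ray(c,u,v):
    s=slopes(c,u,v);d=np.concatenate([s,np.ones(s.shape[:-1]+(1,))],-1)
    return -c["R"].T@c["t"], d@c["R"]
def onplane(c,u,v,z):
    o,d=ray(c,u,v);return o+d*((z-o[2])/d[...,2])[...,None]
def cloud(c):
    v,u=np.mgrid[:384,:512];o,d=ray(c,u,v)
    P=o+d*c["depth"][...,None];P[c["depth"]<=0]=np.nan;return P
def proj(c,X):
    p=np.asarray(X)@c["R"].T+c["t"];s=p[...,:2]/p[...,2:]
    s=s*(1+c["k1"]*(s**2).sum(-1,keepdims=True))
    return s*[c["fx"],c["fy"]]+[c["cx"],c["cy"]]
def tri(c1,p1,c2,p2):
    o1,d1=ray(c1,*p1);o2,d2=ray(c2,*p2)
    a=np.linalg.lstsq(np.stack([d1,-d2],1),o2-o1,rcond=None)[0]
    A=o1+a[0]*d1;B=o2+a[1]*d2;return (A+B)/2,np.linalg.norm(A-B)
def crop(c,x,y,w,h,s):
    return cv2.resize(c["pixels"][y:y+h,x:x+w,::-1],(w*s,h*s),interpolation=cv2.INTER_CUBIC)
E
python3 - <<'E'
from h import *
t=load("top0");s=load("scene0")
g=lambda a:np.clip(a*1.6,0,255).astype(np.uint8)
A=g(crop(t,235,205,40,40,10)[:300]);A=g(crop(t,230,205,50,38,8)[:300,:400])
B=g(crop(s,240,160,50,38,8)[:300,:400])
C=g(crop(t,290,160,80,100,4)[:300+0][:300,:320]);C=g(crop(t,285,160,80,75+15,4)[:300,:320])
C=cv2.resize(g(t["pixels"][160:250,290:355,::-1]),(217,300));C=cv2.copyMakeBorder(C,0,0,0,400-217,0)
D=cv2.resize(g(t["pixels"][150:240,155:205,::-1]),(167,300));C[:,225:392]=D
E_=g(crop(s,155,160,80,75,4)[:300]);F=np.zeros((300,400,3),np.uint8);F[:,:320]=E_
cv2.imwrite("pics/m1.png",np.vstack([np.hstack([A,B]),np.hstack([C,F])]))
P=cloud(t);Q=cloud(s)
np.set_printoptions(precision=3,suppress=True,linewidth=150)
print("top z clip");print((P[214:242:2,240:272:2,2]*1000).round(0))
for n,(u,v) in dict(block=(176,222),foot=(190,163),tub=(323,214),post=(328,170),clip=(253,226)).items(): print(n,P[v,u])
E
```

```text
top z clip
[[ 2. -1.  5.  2.  2. -0.  2.  2.  0.  2. -0. -0. -5. -0.  2.  4.]
 [ 4. -1.  6. -0. -2.  1. -0.  1. -0.  2.  1.  4.  0.  3.  2.  3.]
 [ 3. -0.  3.  4.  1.  5.  2.  2.  6.  1. -0.  3. -2.  2. -1. -2.]
 [ 2.  4.  0. 12. 12. 77. 72. 76. 63.  9. 11. 10. 12.  0. -1.  3.]
 [ 5.  1. -3.  9.  7. 83. 80. 84. 10. 16. 12. 10.  9.  0.  3.  0.]
 [ 1.  2.  1. 11.  8. 82. 85. 80. 12. 12. 12. 13. 13.  3.  1. -3.]
 [ 3.  5.  1. 13. 10. 84. 83. 82. 79. 10. 10. 10. 10.  3.  1.  4.]
 [ 2.  1.  1. 10. 12. 68. 74. 60. 55. 47. 47. 12. 13. -1.  0.  2.]
 [ 3.  1.  1.  9. 12. 58. nan 63. 59. 12. 12. 12. 13. -0.  3.  5.]
 [ 0. -2.  0.  9. 11. 13. 13. 72. 61. 13. 12. 10. 13. -2. -1.  2.]
 [-1.  2.  3. 11. 12. 11. 13. 73. 84.  9. 12.  9. 11. -1.  3.  1.]
 [ 1.  1. -4. 13.  6. 72. 65. 13.  7. 14. 13. 10.  7.  5.  1.  3.]
 [ 5.  6.  1. 16. 13. 15.  9. 11. 13.  9.  9.  1. -0.  3.  3.  2.]
 [-2. -1.  4.  0.  4.  1.  3.  1. -4. -3. -0.  2. -0.  4.  4. -1.]]
block [0.517 0.235 0.048]
foot [0.701 0.2   0.045]
tub [ 0.546 -0.216  0.005]
post [ 0.67  -0.222  0.079]
clip [0.502 0.003 0.083]
```

View pics/m1.png

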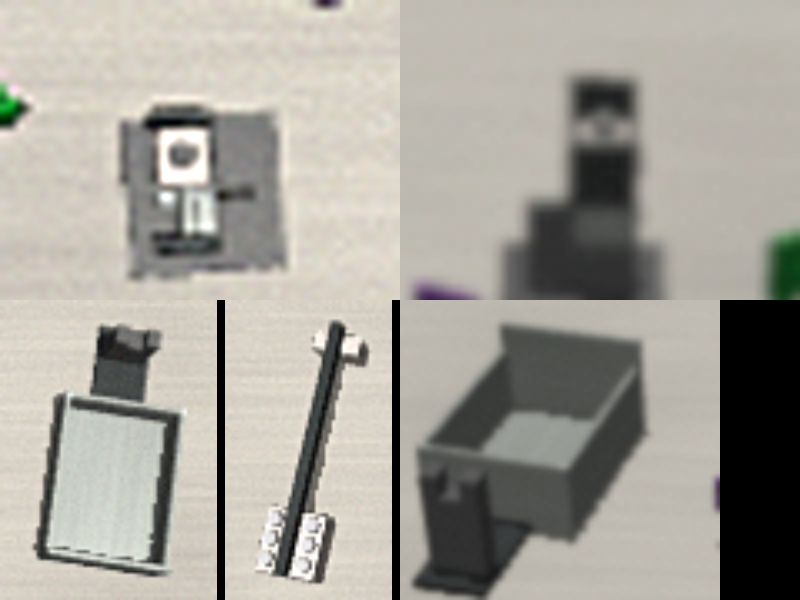

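The crops show the clip with its pads stacked along the image's vertical, so roughly world x (top tile pads at (180,112) and (185,243), white housing at (185,155)). The plate sticks out to the right at (240,192). The tub's tall wall is the near one, and its post slot at (130,340) is in line with it. The rack's bar runs from the block at (295,545) to the foot at (340,340).

Run:
```python
from h import *
np.set_printoptions(precision=4,suppress=True,linewidth=150)
t=load("top0");s=load("scene0");C={"top":t,"scene":s};P={k:cloud(c) for k,c in C.items()}
def sel(k,x0,x1,y0,y1,z0,z1):
    p=P[k];m=(p[...,0]>x0)&(p[...,0]<x1)&(p[...,1]>y0)&(p[...,1]<y1)&(p[...,2]>z0)&(p[...,2]<z1);return m
def rect(n,k,m,z):
    v,u=np.nonzero(m);X=onplane(C[k],u,v,z)[:,:2]
    r=cv2.minAreaRect((X*1000).astype(np.float32));q=P[k][m]
    print(n,k,len(u),"rect mm c",np.round(r[0],1),"size",np.round(r[1],1),"ang",round(r[2],2),"zmed",np.median(q[:,2]).round(4))
    return X
for k in C:
    rect("rim",k,sel(k,.44,.66,-.31,-.13,.048,.062),.055)
    X=rect("wall",k,sel(k,.44,.52,-.31,-.13,.069,.082),.075)
    rect("post",k,sel(k,.64,.72,-.28,-.17,.072,.086),.078)
    rect("base",k,sel(k,.43,.57,-.06,.06,.006,.017),.010)
    X=rect("cliptop",k,sel(k,.43,.57,-.06,.06,.077,.09),.083)
    print(X.min(0),X.max(0))
    m=sel(k,.45,.76,.15,.30,.058,.075)
    X=rect("bar",k,m,.066);d=cv2.fitLine((X*1000).astype(np.float32),cv2.DIST_HUBER,0,.01,.01).ravel();print(d,np.degrees(np.arctan2(d[1],d[0])))
    rect("block",k,sel(k,.45,.60,.15,.30,.040,.056),.046)
    rect("footz",k,sel(k,.64,.76,.15,.30,.038,.053),.046)
    # lengthwise extents
```

```text
rim top 287 rect mm c [ 564.5 -214.8] size [111.5 198.8] ang 81.06 zmed 0.0554
wall top 74 rect mm c [ 468.8 -201.5] size [108.6   5.5] ang 80.91 zmed 0.0762
post top 49 rect mm c [ 669.2 -231.5] size [41.2 16.9] ang 80.31 zmed 0.0788
base top 271 rect mm c [495.6   0.6] size [138.7  88.5] ang 43.51 zmed 0.0111
cliptop top 67 rect mm c [499.3   4.6] size [47.9 23.2] ang 3.81 zmed 0.0821
[ 0.4761 -0.0084] [0.5224 0.0177]
bar top 414 rect mm c [601.5 221. ] size [ 47.8 235.6] ang 78.55 zmed 0.0659
[  0.983   -0.1834 596.1314 224.5587] -10.566485
block top 184 rect mm c [543.  234.2] size [ 55.3 116. ] ang 79.03 zmed 0.048
footz top 70 rect mm c [677.6 209.5] size [45.2 68.8] ang 78.65 zmed 0.0479
rim scene 454 rect mm c [ 543.9 -208.7] size [118.8 171.1] ang 82.42 zmed 0.0546
wall scene 107 rect mm c [ 474.6 -198.4] size [113.5  18.4] ang 80.79 zmed 0.0734
post scene 66 rect mm c [ 674.4 -229.9] size [45.  26.9] ang 80.65 zmed 0.0773
base scene 186 rect mm c [503.5  -0.7] size [66.3 57.7] ang 5.84 zmed 0.0109
cliptop scene 59 rect mm c [507.6   6.5] size [58.3 20.2] ang 4.71 zmed 0.0816
[ 0.4778 -0.006 ] [0.5364 0.0181]
bar scene 272 rect mm c [607.9 224.1] size [ 45.3 244.4] ang 80.82 zmed 0.0664
[  0.9829  -0.184  613.9199 220.862 ] -10.600266
block scene 139 rect mm c [530.5 238. ] size [53.5 88.1] ang 83.47 zmed 0.0471
footz scene 110 rect mm c [708.7 203.9] size [43.  28.9] ang 78.31 zmed 0.046
```

Run:
```python
from h import *
np.set_printoptions(precision=4,suppress=True,linewidth=150)
t=load("top0");s=load("scene0")
f=lambda u,v,z:onplane(t,230+u/8-.5,205+v/8-.5,z)
print("far pad outer",f(182,105,.083),"near outer",f(187,252,.083))
# two-view: far pad top edge midpoint (scene tile 605,78)
for a,b in(((180,107),(603,80)),):
    print("tri far pad",tri(t,(230+a[0]/8-.5,205+a[1]/8-.5),s,(240+(b[0]-400)/8-.5,160+b[1]/8-.5)))
# white housing centroid in both views, z by triangulation
for n,c,(x,y,w,h) in(("top",t,(245,215,16,16)),("sc",s,(260,165,14,20))):
    g=cv2.cvtColor(c["pixels"][y:y+h,x:x+w],cv2.COLOR_RGB2GRAY);print(n);print(g)
# bar: dark pixels on bar-top plane, top view & scene
P=cloud(t);Pm=cloud(s)
for n,c,p in(("top",t,P),("sc",s,Pm)):
    g=cv2.cvtColor(c["pixels"],cv2.COLOR_RGB2GRAY)
    m=(p[...,0]>.45)&(p[...,0]<.76)&(p[...,1]>.15)&(p[...,1]<.30)&(p[...,2]>.060)&(p[...,2]<.072)&(g<75)
    v,u=np.nonzero(m);X=onplane(c,u,v,.066)[:,:2]*1000
    d=cv2.fitLine(X.astype(np.float32),cv2.DIST_HUBER,0,.01,.01).ravel()
    a=d[:2];a=a*np.sign(a[0]);q=(X-d[2:])@a;lo,hi=np.percentile(q,[.5,99.5])
    print(n,len(u),np.degrees(np.arctan2(a[1],a[0])),"ends",d[2:]+lo*a,d[2:]+hi*a,hi-lo,"balance",d[2:]+(lo+93)*a,d[2:]+(hi-142)*a)
```

```text
far pad outer [0.5264 0.0054 0.083 ] near outer [0.4733 0.0035 0.083 ]
tri far pad (array([0.523 , 0.0056, 0.1084]), np.float64(0.0006410562564493342))
top
[[127 127 130 128 127 131 129 130 132 134 130 132 133 134 131 132]
 [130 134 132 131 133 132 132 136 134 133 133 136 133 133 136 134]
 [134 135 134 137 145 143 148 146 145 145 143 140 137 138 137 137]
 [138 137 140 135  78  80  67  69  64  64  97 122 143 139 144 140]
 [133 134 134  78  49  53  51  49  51  57  63  64  86  87  87  90]
 [ 77  95  84  16   3   6   6  10  26  24  17  45  80  78  79  79]
 [ 66  77  77  66  56 144 148 152 156 159 135  71  82  83  81  80]
 [ 70  80  84  80  95 171 165 133 155 171 146  62  83  82  82  83]
 [ 67  83  83  75  77 164  88  83  89 105 153  59  80  82  80  83]
 [ 63  87  81  75  66 165  64  73  70  90 158  46  81  86  82  81]
 [ 68  78  79  72  72 173 101  66  79 143 163  58  79  84  84  85]
 [ 67  82  84  73  57 176 167 161 164 174 168  74  82  82  85  83]
 [ 58  79  85  72  59 167 168 164 158 153 149  74  71  88  90  84]
 [105  80  86  85  84  82  80  78 112 100  97  88  68  69  70  56]
 [114 
[... 872 characters left out ...]
8  77  83 105 114 115 114]
 [ 99  69  50  49  48  46  46  48  50  68  99 113 116 116]
 [ 95  60  32  26  25  25  26  25  33  59  95 112 116 115]
 [ 94  58  29  21  20  18  19  20  30  58  93 111 116 116]
 [ 94  58  28  20  19  19  20  21  30  60  94 111 115 115]
 [ 95  57  28  20  20  19  19  21  33  69 102 113 115 114]
 [ 92  56  29  20  20  19  20  20  35  73 105 115 115 114]
 [ 81  50  26  22  22  22  21  22  35  73 105 114 114 114]]
top 298 -10.626704 ends [487.6029 245.0803] [713.8769 202.6252] 230.22241642679018 balance [579.008  227.9303] [574.3123 228.8113]
sc 173 -10.555712 ends [488.1513 244.9162] [726.0814 200.5791] 242.0258637441201 balance [579.5775 227.8794] [586.4845 226.5923]
```

Run:
```python
from h import *
np.set_printoptions(precision=4,suppress=True,linewidth=180)
t=load("top0");s=load("scene0")
print("near pad",tri(t,(252.9,235.3),s,(265.3,164.7)))
print("far pad",tri(t,(252.2,218.3),s,(265.3,172.9)))
a=np.array([np.cos(np.radians(-10.6)),np.sin(np.radians(-10.6)),0]);n=np.array([-a[1],a[0],0])
o=np.array([.5791,.2279,.066])
for nm,c in(("top",t),("sc",s)):
    g=cv2.cvtColor(c["pixels"],cv2.COLOR_RGB2GRAY).astype(np.float32)
    samp=lambda X:cv2.remap(g,*[q.astype(np.float32)[None] for q in proj(c,X).T],cv2.INTER_LINEAR)[0].astype(int)
    for l,r in(("near",np.arange(-110,-80,2)),("far",np.arange(125,165,2))):
        print(nm,l,list(zip(r,samp(o+r[:,None]/1000*a))))
    r=np.arange(-14,15,2)
    for m in(-20,0,40,80): print(nm,"across",m,samp(o+m/1000*a+r[:,None]/1000*n))
    ob=o.copy();ob[2]=.046
    r=np.arange(-110,-20,3)
    for w in(-22,22): print(nm,"block along",w,list(zip(r,samp(ob+w/1000*n+r[:,None]/1000*a))))
```

```text
near pad (array([0.4744, 0.0031, 0.0979]), np.float64(0.0003702247467080062))
far pad (array([0.5228, 0.006 , 0.0976]), np.float64(0.001191915957803391))
top near [(np.int64(-110), np.int64(136)), (np.int64(-108), np.int64(134)), (np.int64(-106), np.int64(134)), (np.int64(-104), np.int64(135)), (np.int64(-102), np.int64(134)), (np.int64(-100), np.int64(135)), (np.int64(-98), np.int64(130)), (np.int64(-96), np.int64(74)), (np.int64(-94), np.int64(45)), (np.int64(-92), np.int64(38)), (np.int64(-90), np.int64(39)), (np.int64(-88), np.int64(42)), (np.int64(-86), np.int64(44)), (np.int64(-84), np.int64(46)), (np.int64(-82), np.int64(45))]
top far [(np.int64(125), np.int64(42)), (np.int64(127), np.int64(43)), (np.int64(129), np.int64(42)), (np.int64(131), np.int64(42)), (np.int64(133), np.int64(39)), (np.int64(135), np.int64(38)), (np.int64(137), np.int64(39)), (np.int64(139), np.int64(61)), (np.int64(141), np.int64(92)), (np.int64(143), np.int64(125)), (np.int64(145), np.int64(137)), (np.int64(147), np.int64(136)), (np.int64(149), np.int64(131)), (np.int64(151), np.int64(128)), (np.int64(
[... 5074 characters left out ...]
int64(105)), (np.int64(-86), np.int64(103)), (np.int64(-83), np.int64(97)), (np.int64(-80), np.int64(97)), (np.int64(-77), np.int64(99)), (np.int64(-74), np.int64(102)), (np.int64(-71), np.int64(105)), (np.int64(-68), np.int64(103)), (np.int64(-65), np.int64(101)), (np.int64(-62), np.int64(98)), (np.int64(-59), np.int64(95)), (np.int64(-56), np.int64(91)), (np.int64(-53), np.int64(88)), (np.int64(-50), np.int64(84)), (np.int64(-47), np.int64(84)), (np.int64(-44), np.int64(90)), (np.int64(-41), np.int64(96)), (np.int64(-38), np.int64(102)), (np.int64(-35), np.int64(97)), (np.int64(-32), np.int64(89)), (np.int64(-29), np.int64(79)), (np.int64(-26), np.int64(71)), (np.int64(-23), np.int64(68))]
```

Run:
```python
from h import *
np.set_printoptions(precision=4,suppress=True,linewidth=180)
s=load("scene0");t=load("top0");P=cloud(s)
for X in([.476,.004,.083],[.524,.005,.083],[.524,.005,.057],[.48,.004,.083],[.5,.0,.045],[.4744,.003,.098]): print(X,proj(s,X),proj(t,X))
for i in(2,0):print((P[163:182,265,i]*1000).round())
T=cloud(t);print((T[216:240,253]*1000).round().T)
```

```text
[0.476, 0.004, 0.083] [265.5395 169.5373] [252.6901 235.043 ]
[0.524, 0.005, 0.083] [264.612  177.6731] [252.3776 218.4452]
[0.524, 0.005, 0.057] [264.4716 185.6863] [252.4355 219.3681]
[0.48, 0.004, 0.083] [265.4359 170.1922] [252.6927 233.649 ]
[0.5, 0.0, 0.045] [263.3248 184.969 ] [254.1101 227.7601]
[0.4744, 0.003, 0.098] [265.3202 164.6633] [253.0102 235.2935]
[ 0.  2.  1.  1. -2.  4. -1. 84. 79. 77. 75. 75. 81. 84. 83. 82. 79. 77. 74.]
[276. 288. 291. 299. 302. 320. 317. 482. 477. 480. 482. 487. 505. 515. 519. 524. 525. 526. 526.]
[[540. 537. 534. 522. 521. 517. 514. 511. 508. 505. 502. 499. 497. 494. 491. 488. 485. 482. 480. 476. 475. 474. 471. 469.]
 [  4.   4.   4.   3.   3.   3.   3.   3.   3.   3.   3.   3.   3.   3.   3.   3.   3.   3.   3.   3.   3.   3.   3.   4.]
 [  4.   1.   2.  86.  70.  81.  78.  83.  82.  80.  83.  85.  76.  73.  73.  76.  76.  77.  75.  85.  59.   9.   8.  -2.]]
```

```bash
cat > go.py <<'E'
import sys,numpy as np
from bench import ctrl
from scipy.spatial.transform import Rotation as R
o=ctrl.get_obs();r=R.from_quat(np.roll(o["eef_rot"],-1))
a=[float(x) for x in sys.argv[1:]]  # x y z(m TCP) world-angle of tool y (deg)
A=r.as_matrix();ang=np.degrees(np.arctan2(A[1,1],A[0,1]))
print("shift cm",np.round(A.T@(np.array(a[:3])-o["eef_pos"])*100,2),"twist",round((ang-a[3]+90)%180-90,2))
print("t",round(o["time_s"],2),"pos",o["eef_pos"].round(4),"yang",round(ang,2),"q",o["q"].round(2),"F",o["wrist_force"].round(2),"open",round(o["opening"],3),"g",round(o["grasp_force"],1))
E
python3 go.py .5 .0045 .20 3
```

```text
shift cm [-48.38 -44.74   5.6 ] twist 72.8
t 0.1 pos [0.1408 0.557  0.2555] yang 75.8 q [ 1.12  0.18  1.61  0.    1.35 -0.21] F [0.08 0.15 0.56] open 1.001 g 0.0
```

Request:
servo_tool --motion '[[[-48.4,-44.7,5.5,72.8,-1],[-48.4,-44.7,5.5,72.8,-1],[-48.4,-44.7,5.5,72.8,-1],[-48.4,-44.7,5.5,72.8,-1],[-48.4,-44.7,5.5,72.8,-1]]]'

```text
time_s: 0.6
eef_pos: [0.2773, 0.3469, 0.2351]
eef_rot: [0.0, 0.481, 0.877, -0.0]
wrist_force: [0.8, 0.4, -0.2]
opening: 1.0
grasp_force: 0.0
```

```bash
python3 go.py .5 .0045 .20 3
```

```text
shift cm [-40.84   0.37   3.51] twist 29.52
t 0.6 pos [0.2773 0.3469 0.2351] yang 32.52 q [ 0.63 -0.1   1.94 -0.    1.3   0.06] F [ 0.84  0.39 -0.17] open 1.0 g 0.0
```

Request:
servo_tool --motion '[[[-40.8,0.4,3.5,29.5,-1],[-40.8,0.4,3.5,29.5,-1],[-40.8,0.4,3.5,29.5,-1],[-40.8,0.4,3.5,29.5,-1],[-40.8,0.4,3.5,29.5,-1]]]'

```text
time_s: 1.1
eef_pos: [0.4146, 0.1388, 0.2139]
eef_rot: [0.0, 0.687, 0.727, 0.0]
wrist_force: [1.2, 1.2, 0.7]
opening: 0.995
grasp_force: 0.0
```

Request:
servo_tool --motion '[[[-15,0,0,0,-1],[-15,0,0,0,-1],[-15,0,0,0,-1],[-15,0,0,0,-1],[-15,0,0,0,-1]]]'

```text
time_s: 1.6
eef_pos: [0.4226, -0.0102, 0.2139]
eef_rot: [-0.0, 0.688, 0.726, -0.0]
wrist_force: [-0.0, 0.2, 0.2]
opening: 0.999
grasp_force: 0.0
```

```bash
python3 go.py .5 .0045 .10 3
```

```text
shift cm [ 1.04  7.82 11.38] twist 0.1
t 1.6 pos [ 0.4226 -0.0102  0.2139] yang 3.1 q [-0.31 -0.13  2.01  0.    1.26 -0.36] F [-0.01  0.19  0.18] open 0.999 g 0.0
```

Request:
servo_tool --motion '[[[1.0,7.8,5,0,-1],[1.0,7.8,5,0,-1],[1.0,7.8,8,0,-1],[1.0,7.8,8,0,-1],[1.0,7.8,8,0,-1]]]'

```text
time_s: 2.1
eef_pos: [0.499, 0.0072, 0.1337]
eef_rot: [-0.001, 0.685, 0.728, -0.001]
wrist_force: [-0.4, -0.1, -0.6]
opening: 1.006
grasp_force: 0.0
```

```bash
python3 go.py .5 .0045 .076 3
python3 - <<'E'
from h import *
from bench import ctrl
t=ctrl.camera("top");s=ctrl.camera("scene")
g=lambda a:np.clip(a*1.6,0,255).astype(np.uint8)
cv2.imwrite("pics/m2.png",np.hstack([g(crop(t,220,190,65,65,6)),g(crop(s,235,150,65,65,6))]))
E
```

```text
shift cm [-0.28  0.1   5.77] twist 0.46
t 2.1 pos [0.499  0.0072 0.1337] yang 3.46 q [-0.22  0.17  1.9   0.    1.08 -0.28] F [-0.37 -0.1  -0.61] open 1.006 g 0.0
```

View pics/m2.png

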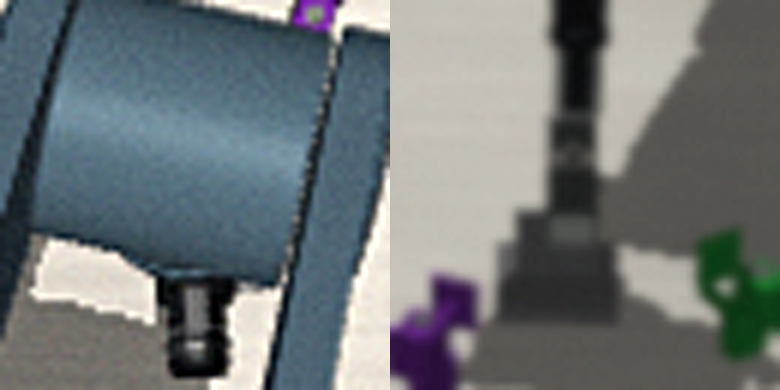

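The right tile shows the fingers centred over the clip to within about 1 px (finger at x≈582, clip at x≈575). The planned 3 mm correction covers that.

Request:
servo_tool --motion '[[[-0.3,0.1,2.9,0.4,-1],[-0.3,0.1,5.8,0.4,-1],[-0.3,0.1,5.8,0.4,-1],[-0.3,0.1,5.8,0.4,-1]]]'

```text
time_s: 2.6
eef_pos: [0.5016, 0.0026, 0.0775]
eef_rot: [0.0, 0.689, 0.725, 0.0]
wrist_force: [0.9, -0.4, 1.3]
opening: 1.003
grasp_force: 0.0
```

Request:
servo_tool --motion '[[[0,0,0,0,0.3],[0,0,0,0,1],[0,0,0,0,1],[0,0,0,0,1],[0,0,0,0,1]]]'

```text
time_s: 3.1
eef_pos: [0.5018, 0.0024, 0.0768]
eef_rot: [0.001, 0.689, 0.725, 0.0]
wrist_force: [-1.2, -0.4, 4.1]
opening: 0.418
grasp_force: 60.2
```

Request:
servo_tool --motion '[[[0,0,0,0,1],[0,0,0,0,1],[0,0,0,0,1],[0,0,0,0,1],[0,0,0,0,1]]]'

```text
time_s: 3.6
eef_pos: [0.5017, 0.0024, 0.0767]
eef_rot: [0.0, 0.689, 0.725, 0.0]
wrist_force: [-2.0, -1.0, 5.3]
opening: 0.419
grasp_force: 60.6
```

```bash
python3 go.py .5 .0045 .076 3
```

```text
shift cm [ 0.22 -0.16  0.07] twist -0.07
t 3.6 pos [0.5017 0.0024 0.0767] yang 2.93 q [-0.23  0.27  1.92 -0.    0.96 -0.28] F [-2.05 -1.01  5.27] open 0.419 g 60.6
```

Request:
servo_tool --motion '[[[0,0,-1,0,1],[0,0,-3,0,1],[0,0,-6,0,1],[0,0,-9,0,1],[0,0,-11,0,1]]]'

```text
time_s: 4.1
eef_pos: [0.5019, 0.0025, 0.1886]
eef_rot: [0.001, 0.689, 0.725, 0.001]
wrist_force: [0.5, -0.5, -1.3]
opening: 0.417
grasp_force: 59.3
```

```bash
python3 go.py .469 -.2015 .185 -8.8
```

```text
shift cm [-20.21  -4.33   0.36] twist 11.73
t 4.1 pos [0.5019 0.0025 0.1886] yang 2.93 q [-0.23  0.09  1.85  0.    1.19 -0.28] F [ 0.51 -0.53 -1.33] open 0.417 g 59.3
```

Request:
servo_tool --motion '[[[-4,-0.9,0,2.4,1],[-8,-1.8,0,4.8,1],[-12,-2.6,0,7,1],[-16,-3.5,0,9.4,1],[-20.2,-4.3,0,11.7,1]]]'

```text
time_s: 4.6
eef_pos: [0.4681, -0.2026, 0.1865]
eef_rot: [0.0, 0.76, 0.65, 0.0]
wrist_force: [1.5, 0.7, -0.7]
opening: 0.422
grasp_force: 59.2
```

Request:
servo_tool --motion '[[[0,0,2,0,1],[0,0,4,0,1],[0,0,4.3,0,1],[0,0,4.3,0,1],[0,0,4.3,0,1]]]'

```text
time_s: 5.1
eef_pos: [0.4692, -0.2014, 0.1441]
eef_rot: [0.001, 0.759, 0.651, 0.0]
wrist_force: [0.0, -0.9, 0.1]
opening: 0.422
grasp_force: 59.2
```

```bash
python3 go.py .469 -.2015 .1057 -8.8
python3 - <<'E'
from h import *
from bench import ctrl
t=ctrl.camera("top");s=ctrl.camera("scene");np.savez("s3.npz",**s);np.savez("t3.npz",**t)
g=lambda a:np.clip(a*1.6,0,255).astype(np.uint8)
cv2.imwrite("pics/m3.png",np.hstack([g(crop(t,290,180,65,75,6)),g(crop(s,155,140,65,75,6))]))
P=cloud(s);m=(abs(P[...,0]-.48)<.04)&(abs(P[...,1]+.2)<.03)&(P[...,2]>.085)
q=P[m];print(len(q),np.percentile(q,[5,50,95],axis=0).round(3))
E
```

```text
shift cm [-0.01 -0.02  3.84] twist 0.07
t 5.1 pos [ 0.4692 -0.2014  0.1441] yang -8.73 q [-0.64  0.17  1.86  0.    1.1  -0.49] F [ 0.02 -0.91  0.09] open 0.422 g 59.2
2391 [[ 0.458 -0.226  0.134]
 [ 0.502 -0.198  0.315]
 [ 0.514 -0.174  0.472]]
```

View pics/m3.png

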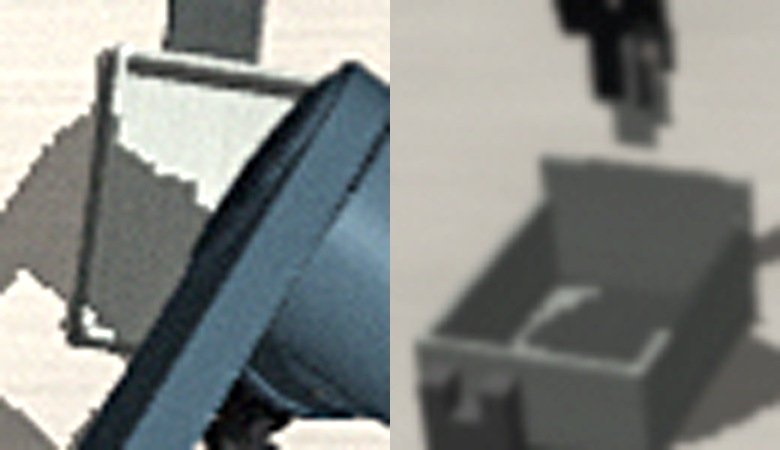

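The clip hangs just over the middle of the tall wall (right tile: jaw tips at about (638,146), wall edge centre at about (648,168)). I'll check the tip height by projection.

Run:
```python
from h import *
np.set_printoptions(precision=4,suppress=True)
s=load("s3")
f=lambda u,v:np.array([155+(u-390)/6-.5,140+v/6-.5])
a=np.array([.9883,-.1525])
for h in(.090,.0984,.104):
  for k in(-.0115,.0115): print(h,k,proj(s,[.4692+k*a[0],-.2014+k*a[1],h]))
print("seen tip",f(638,146),"wall ends",f(545,158),f(752,182), "pred",[proj(s,[.4689+.1525*k,-.2015+.9883*k,.0755]) for k in(-.055,.055)])
P=cloud(s);print((P[150:172,196]*1000).round().T)
```

```text
0.09 -0.0115 [197.4111 161.1821]
0.09 0.0115 [194.5367 164.6782]
0.0984 -0.0115 [197.2114 158.6408]
0.0984 0.0115 [194.323  162.1088]
0.104 -0.0115 [197.0777 156.9364]
0.104 0.0115 [194.1798 160.3853]
seen tip [195.8333 163.8333] wall ends [180.3333 165.8333] [214.8333 169.8333] pred [array([179.0271, 165.0468]), array([213.973 , 169.4699])]
[[ 491.  492.  492.  492.  492.  490.  494.  488.  491.  488.  481.  479.
   479.  479.  312.  316.  327.  468.  472.  470.  474.  471.]
 [-193. -193. -193. -193. -193. -194. -193. -195. -195. -196. -198. -198.
  -199. -199. -243. -242. -239. -203. -202. -203. -202. -203.]
 [ 142.  140.  137.  134.  130.  127.  125.  119.  117.  112.  106.  102.
    98.   95.    3.    1.    3.   75.   75.   70.   69.   64.]]
```

Request:
servo_tool --motion '[[[0,0,1.2,0,1],[0,0,2.4,0,1],[0,0,3.2,0,1],[0,0,3.7,0,1],[0,0,3.7,0,1]]]'

```text
time_s: 5.7
eef_pos: [0.4698, -0.2021, 0.1064]
eef_rot: [0.001, 0.759, 0.651, 0.0]
wrist_force: [1.3, -1.0, 1.7]
opening: 0.42
grasp_force: 58.4
```

Request:
servo_tool --motion '[[[0,0,0,0,1],[0,0,0,0,1]]]'

```text
time_s: 5.9
eef_pos: [0.4691, -0.2017, 0.1064]
eef_rot: [0.001, 0.759, 0.651, 0.0]
wrist_force: [1.1, -0.4, 3.3]
opening: 0.418
grasp_force: 58.6
```

Request:
servo_tool --motion '[[[0,0,0,0,-0.1],[0,0,0,0,-0.4],[0,0,0,0,-0.7],[0,0,0,0,-1],[0,0,0,0,-1]]]'

```text
time_s: 6.4
eef_pos: [0.4685, -0.2013, 0.106]
eef_rot: [-0.0, 0.759, 0.651, -0.0]
wrist_force: [-0.0, 0.2, -0.3]
opening: 0.997
grasp_force: 0.0
```

Request:
servo_tool --motion '[[[0,0,0,0,-1],[0,0,0,0,-1],[0,0,-1,0,-1],[0,0,-3,0,-1],[0,0,-6,0,-1]]]'

```text
time_s: 6.9
eef_pos: [0.4676, -0.2007, 0.166]
eef_rot: [-0.002, 0.759, 0.651, -0.0]
wrist_force: [0.8, 0.2, -0.3]
opening: 1.0
grasp_force: 0.0
```

Request:
servo_tool --motion '[[[0,0,-4,0,-1],[0,0,-8,0,-1],[0,0,-10,0,-1]]]'

```text
time_s: 7.2
eef_pos: [0.4698, -0.2022, 0.2711]
eef_rot: [0.003, 0.759, 0.651, 0.001]
wrist_force: [0.4, -0.7, -0.2]
opening: 1.001
grasp_force: 0.0
```

```bash
python3 go.py .5777 .229 .26 79.4
```

```text
shift cm [44.26  4.09  1.  ] twist -88.16
t 7.2 pos [ 0.4698 -0.2022  0.2711] yang -8.76 q [-0.64  0.02  1.75 -0.    1.36 -0.49] F [ 0.39 -0.72 -0.16] open 1.001 g 0.0
```

Request:
servo_tool --motion '[[[44.3,4.1,1,-88.1,-1],[44.3,4.1,1,-88.1,-1],[44.3,4.1,1,-88.1,-1],[44.3,4.1,1,-88.1,-1],[44.3,4.1,1,-88.1,-1]]]'

```text
time_s: 7.7
eef_pos: [0.5295, 0.043, 0.2616]
eef_rot: [0.001, 0.465, 0.885, 0.0]
wrist_force: [0.8, -0.3, -0.4]
opening: 0.999
grasp_force: 0.0
```

```bash
python3 go.py .5777 .229 .26 79.4
```

```text
shift cm [12.59 14.51  0.16] twist -44.86
t 7.7 pos [0.5295 0.043  0.2616] yang 34.54 q [-0.14  0.08  1.71 -0.    1.35 -0.75] F [ 0.76 -0.27 -0.41] open 0.999 g 0.0
```

Now that the arm is clear of the clip, I'll move on and check the clip with both cameras.

Request:
servo_tool --motion '[[[12.6,14.5,0,-44.8,-1],[12.6,14.5,0,-44.8,-1],[12.6,14.5,0,-44.8,-1],[12.6,14.5,0,-44.8,-1],[12.6,14.5,0,-44.8,-1]]]'

```text
time_s: 8.2
eef_pos: [0.5785, 0.2318, 0.2611]
eef_rot: [0.0, 0.106, 0.994, 0.001]
wrist_force: [-0.3, -1.5, 0.3]
opening: 0.997
grasp_force: 0.0
```

```bash
python3 go.py .5777 .229 .15 79.4
python3 - <<'E'
from h import *
from bench import ctrl
t=ctrl.camera("top");s=ctrl.camera("scene");np.savez("s4.npz",**s);np.savez("t4.npz",**t)
g=lambda a:np.clip(a*1.6,0,255).astype(np.uint8)
cv2.imwrite("pics/m4.png",np.hstack([g(crop(t,290,180,65,75,6)),g(crop(s,155,140,65,75,6))]))
for n,c in(("t",t),("s",s)):
    P=cloud(c);m=(abs(P[...,0]-.47)<.05)&(abs(P[...,1]+.2)<.04)&(P[...,2]>.095)&(P[...,2]<.13)
    v,u=np.nonzero(m);X=onplane(c,u,v,.112)[:,:2]*1000;r=cv2.minAreaRect(X.astype(np.float32))
    print(n,len(u),np.round(r[0]+r[1]+(r[2],),1),"z",np.percentile(P[m][:,2],[50,90,97]).round(4))
E
```

```text
shift cm [ 0.02 -0.32 11.11] twist -1.58
t 8.2 pos [0.5785 0.2318 0.2611] yang 77.82 q [ 0.19  0.28  1.48  0.    1.38 -1.17] F [-0.28 -1.46  0.3 ] open 0.997 g 0.0
t 107 [ 469.2 -196.2   23.    50.2   80.9] z [0.1055 0.1087 0.1105]
s 95 [ 491.  -191.3   34.1   73.7   81.2] z [0.1032 0.1074 0.1088]
```

View pics/m4.png

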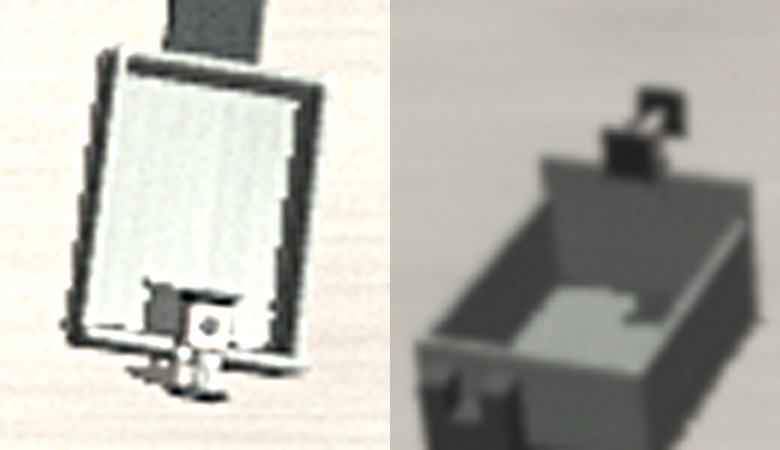

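The clip sits squarely on the tall wall (top tile: straddling the edge at (205,345), at an angle of 80.9° against the wall's 81°). Its top is at about 0.109 m, so the wall enters the jaws by roughly 17 mm. Next is the rack.

Request:
servo_tool --motion '[[[0,-0.3,4,-1.6,-1],[0,-0.3,8,-1.6,-1],[0,-0.3,11,-1.6,-1],[0,-0.3,11,-1.6,-1],[0,-0.3,11,-1.6,-1]]]'

```text
time_s: 8.8
eef_pos: [0.578, 0.2231, 0.1513]
eef_rot: [-0.0, 0.099, 0.995, -0.0]
wrist_force: [0.3, -0.3, 0.1]
opening: 0.997
grasp_force: 0.0
```

```bash
python3 go.py .5777 .229 .062 79.4
```

```text
shift cm [0.14 0.57 8.93] twist -0.82
t 8.8 pos [0.578  0.2231 0.1513] yang 78.58 q [ 0.18  0.39  1.57 -0.    1.18 -1.19] F [ 0.33 -0.3   0.14] open 0.997 g 0.0
```

Request:
servo_tool --motion '[[[0.1,0.6,2,-0.8,-1],[0.1,0.6,5,-0.8,-1],[0.1,0.6,7.5,-0.8,-1],[0.1,0.6,8.9,-0.8,-1],[0.1,0.6,8.9,-0.8,-1]]]'

```text
time_s: 9.3
eef_pos: [0.5779, 0.2297, 0.0615]
eef_rot: [-0.0, 0.091, 0.996, -0.0]
wrist_force: [-0.5, 0.6, -0.2]
opening: 0.999
grasp_force: 0.0
```

```bash
python3 go.py .5777 .229 .062 79.4
```

```text
shift cm [ 0.01 -0.07 -0.05] twist 0.1
t 9.3 pos [0.5779 0.2297 0.0615] yang 79.5 q [ 0.19  0.51  1.6  -0.    1.03 -1.2 ] F [-0.47  0.6  -0.23] open 0.999 g 0.0
```

Request:
servo_tool --motion '[[[0,0,0,0,0.2],[0,0,0,0,0.5],[0,0,0,0,1],[0,0,0,0,1],[0,0,0,0,1]]]'

```text
time_s: 9.8
eef_pos: [0.5782, 0.2299, 0.0621]
eef_rot: [0.0, 0.091, 0.996, -0.0]
wrist_force: [-0.2, -7.5, 4.6]
opening: 0.145
grasp_force: 4.2
```

Request:
servo_tool --motion '[[[0,0,0,0,1],[0,0,0,0,1],[0,0,-0.3,0,1],[0,0,-1,0,1],[0,0,-1,0,1]]]'

```text
time_s: 10.3
eef_pos: [0.5783, 0.2301, 0.0721]
eef_rot: [0.0, 0.091, 0.996, 0.0]
wrist_force: [-0.8, 0.6, -4.0]
opening: 0.102
grasp_force: 60.8
```

Request:
servo_tool --motion '[[[0,0,-1,0,1],[0,0,-2,0,1],[0,0,-2,0,1],[0,0,-2,0,1]]]'

```text
time_s: 10.7
eef_pos: [0.5784, 0.2301, 0.0923]
eef_rot: [0.001, 0.091, 0.996, 0.0]
wrist_force: [-0.1, -1.0, -4.7]
opening: 0.105
grasp_force: 60.8
```

```bash
python3 go.py .5777 .229 .062 79.4;python3 - <<'E'
from bench import ctrl
from h import *
print(ctrl.get_obs()["torque"].round(3))
s=ctrl.camera("scene");t=ctrl.camera("top");np.savez("s5.npz",**s);np.savez("t5.npz",**t)
g=lambda a:np.clip(a*1.6,0,255).astype(np.uint8)
cv2.imwrite("pics/m5.png",np.hstack([g(crop(t,155,150,55,90,6)),g(crop(s,315,170,60,90,6))]))
E
```

```text
shift cm [ 0.06 -0.12  3.03] twist 0.18
t 10.7 pos [0.5784 0.2301 0.0923] yang 79.58 q [ 0.19  0.47  1.59 -0.    1.08 -1.2 ] F [-0.1  -1.02 -4.71] open 0.105 g 60.8
[0.045 0.005 0.02 ]
```

View pics/m5.png

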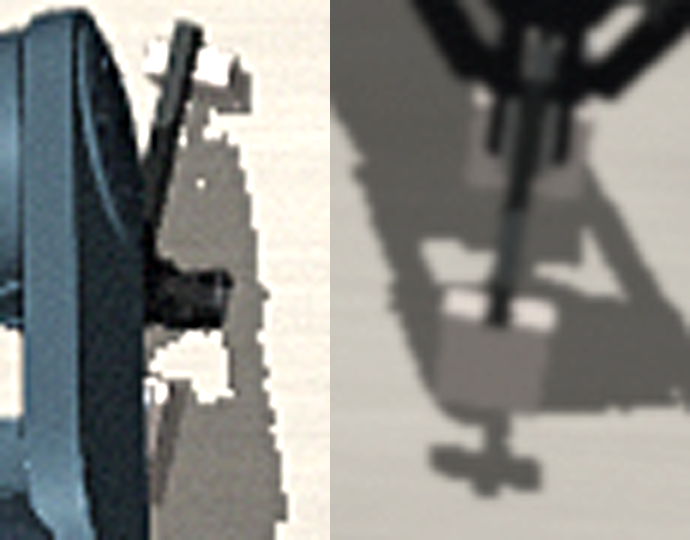

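The rack hangs from the gripper with the foot clear of the bench, its bottom at (490,405) and its shadow detached below. I'll measure how level the bar is.

```bash
cat > lvl.py <<'E'
from h import *
import sys
np.set_printoptions(precision=4,suppress=True,linewidth=150)
# bar top height along rack axis, from depth: args: tag cam, origin (block centre), yaw, ztop
def level(c,o,yaw,zt,rng):
    P=cloud(c);a=np.array([np.cos(yaw),np.sin(yaw)]);n=np.array([-a[1],a[0]])
    d=P[...,:2]-o;x=d@a;y=d@n
    m=(abs(y)<.008)&(x>rng[0])&(x<rng[1])&(abs(P[...,2]-zt)<.02)
    X,Z=x[m],P[...,2][m]
    f=np.polyfit(X,Z,1)
    for _ in range(5):
        k=abs(Z-np.polyval(f,X))<.004;f=np.polyfit(X[k],Z[k],1)
    return len(X[k]),np.degrees(np.arctan(f[0])),np.polyval(f,[0,.1,.19]),X[k].min(),X[k].max()
E
python3 - <<'E'
from lvl import *
b=np.array([.5784,.2301]);y=np.radians(-10.5);o=b-.063*np.array([np.cos(y),np.sin(y)])
for k in("top0","scene0"): print(k,level(load(k),o,y,.066,(-.03,.21)),level(load(k),o,y,.066,(.08,.21)))
for k in("t5","s5"): print(k,level(load(k),o,y,.096,(.09,.21)))
s=load("s5");P=cloud(s);g=s["pixels"].max(2)
# white tops: block and foot (46 above underside)
a=np.array([np.cos(y),np.sin(y)]);n=np.array([-a[1],a[0]]);d=P[...,:2]-o;X=d@a;Y=d@n
for nm,x0,x1 in(("block",-.03,.03),("foot",.18,.2)):
    for sg in(-1,1):
        m=(X>x0)&(X<x1)&(Y*sg>.008)&(Y*sg<.021)&(P[...,2]>.05);print(nm,sg,m.sum(),np.percentile(P[m][:,2],[50,75]) if m.any() else 0)
E
```

```text
top0 (280, np.float64(-0.10207543940418773), array([0.0673, 0.0671, 0.0669]), np.float64(-0.029279123716443173), np.float64(0.20481682351378783)) (147, np.float64(-0.30687940222298055), array([0.0679, 0.0673, 0.0668]), np.float64(0.08016492948728658), np.float64(0.20481682351378783))
scene0 (192, np.float64(-0.10395163214386434), array([0.0672, 0.067 , 0.0668]), np.float64(-0.027070415810611294), np.float64(0.20765431687144048)) (118, np.float64(-0.23751292518491718), array([0.0675, 0.0671, 0.0667]), np.float64(0.08327515722403343), np.float64(0.20765431687144048))
t5 (107, np.float64(0.04492439874135426), array([0.0972, 0.0973, 0.0974]), np.float64(0.10134229491811662), np.float64(0.20389035301165404))
s5 (110, np.float64(-0.31585021374629724), array([0.0985, 0.0979, 0.0974]), np.float64(0.09043399395484254), np.float64(0.20749441599579893))
block -1 2 [0.0773 0.0774]
block 1 170 [0.4498 0.4661]
foot -1 56 [0.0715 0.0772]
foot 1 62 [0.0678 0.0765]
```

Request:
servo_tool --motion '[[[0,0,-1,0,1],[0,0,-3,0,1],[0,0,-6,0,1],[0,0,-9,0,1],[0,0,-10.6,0,1]]]'

```text
time_s: 11.3
eef_pos: [0.5792, 0.2302, 0.201]
eef_rot: [0.002, 0.091, 0.996, 0.001]
wrist_force: [0.4, 0.5, -3.9]
opening: 0.102
grasp_force: 60.9
```

```bash
python3 go.py .6028 -.222 .1975 81.25
```

```text
shift cm [-10.5  -44.05   0.32] twist -1.67
t 11.3 pos [0.5792 0.2302 0.201 ] yang 79.58 q [ 0.19  0.33  1.53  0.    1.27 -1.2 ] F [ 0.37  0.48 -3.92] open 0.102 g 60.9
```

Request:
servo_tool --motion '[[[-0.2,-1,0,0,1],[-0.7,-3,0,0,1],[-1.4,-6,0,0,1],[-2.2,-9,0,-0.2,1],[-2.9,-12,0,-0.4,1]]]'

```text
time_s: 11.8
eef_pos: [0.5835, 0.1049, 0.1953]
eef_rot: [-0.002, 0.087, 0.996, -0.0]
wrist_force: [0.6, 0.2, -4.4]
opening: 0.103
grasp_force: 60.6
```

Request:
servo_tool --motion '[[[-0.7,-3,0,-0.1,1],[-1.4,-6,0,-0.2,1],[-2.1,-9,0,-0.3,1],[-2.9,-12,0,-0.4,1],[-3.6,-15,0,-0.5,1]]]'

```text
time_s: 12.3
eef_pos: [0.5927, -0.049, 0.1953]
eef_rot: [-0.002, 0.083, 0.997, 0.0]
wrist_force: [0.7, -0.4, -3.7]
opening: 0.102
grasp_force: 60.7
```

```bash
python3 go.py .6028 -.222 .1975 81.25
```

```text
shift cm [ -3.86 -16.89  -0.23] twist -0.8
t 12.3 pos [ 0.5927 -0.049   0.1953] yang 80.45 q [-0.28  0.29  1.61 -0.    1.25 -1.69] F [ 0.74 -0.36 -3.71] open 0.102 g 60.7
```

Request:
servo_tool --motion '[[[-0.7,-3,0,-0.2,1],[-1.4,-6,-0.1,-0.4,1],[-2.1,-9,-0.2,-0.6,1],[-2.7,-12,-0.2,-0.8,1],[-3.2,-14,-0.2,-0.8,1]]]'

```text
time_s: 12.8
eef_pos: [0.601, -0.193, 0.1974]
eef_rot: [-0.001, 0.077, 0.997, 0.0]
wrist_force: [0.3, 0.2, -4.1]
opening: 0.106
grasp_force: 60.7
```

Request:
servo_tool --motion '[[[-0.3,-1.2,0,0,1],[-0.5,-2.1,0,0,1],[-0.5,-2.1,0,0,1],[-0.5,-2.1,0,0,1],[-0.5,-2.1,0,0,1]]]'

```text
time_s: 13.3
eef_pos: [0.6043, -0.2109, 0.1995]
eef_rot: [-0.0, 0.075, 0.997, 0.0]
wrist_force: [-0.1, 0.8, -4.2]
opening: 0.104
grasp_force: 60.7
```

```bash
python3 go.py .6028 -.222 .1975 81.25
python3 - <<'E'
from lvl import *
from bench import ctrl
s=ctrl.camera("scene");t=ctrl.camera("top");np.savez("s6.npz",**s);np.savez("t6.npz",**t)
g=lambda a:np.clip(a*1.6,0,255).astype(np.uint8)
cv2.imwrite("pics/m6.png",np.hstack([g(crop(t,285,110,75,130,4)),g(crop(s,125,90,100,130,4))]))
p=ctrl.get_obs()["eef_pos"][:2];y=np.radians(-8.75);a=np.array([np.cos(y),np.sin(y)]);o=p-.063*a;print("block c",o)
for n,c in(("t",t),("s",s)):
    print(n,level(c,o,y,.201,(.085,.21)))
    P=cloud(c);d=P[...,:2]-o;X=d@a;m=(abs(d@[-a[1],a[0]])<.02)&(X>.09)&(X<.23)&(abs(P[...,2]-.201)<.012)
    v,u=np.nonzero(m);q=onplane(c,u,v,.201)[:,:2]*1000;f=cv2.fitLine(q.astype(np.float32),cv2.DIST_HUBER,0,.01,.01).ravel()
    print(n,"bar yaw",np.degrees(np.arctan(f[1]/f[0])),"y offset of bar at post mm",((f[2:]+f[:2]/f[0]*(669.1-f[2]))-[669.1,-231.9]))
E
```

```text
shift cm [-0.02 -1.12  0.2 ] twist 0.1
t 13.3 pos [ 0.6043 -0.2109  0.1995] yang 81.35 q [-0.52  0.37  1.48  0.    1.28 -1.94] F [-0.14  0.81 -4.18] open 0.104 g 60.7
block c [ 0.5421 -0.2015]Traceback (most recent call last):
  File "<stdin>", line 8, in <module>
  File "lvl.py", line 10, in level
    f=np.polyfit(X,Z,1)
    raise TypeError("expected non-empty vector for x")
TypeError: expected non-empty vector for x
```

View pics/m6.png

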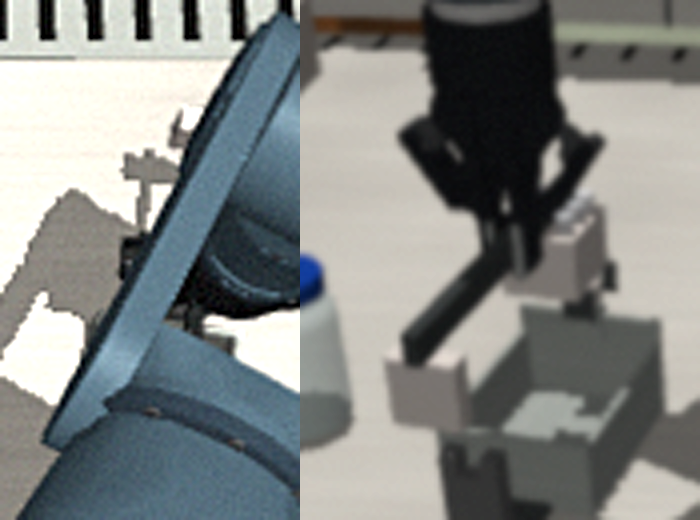

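The rack hangs level over the tub with the clip seated below and behind it (right tile: foot (425,395), block (555,260), post (475,480)). The arm hides the bar in the top view. It still needs the last 11 mm sideways.

Request:
servo_tool --motion '[[[0,-0.6,0.1,0.1,1],[0,-1.1,0.2,0.1,1],[0,-1.1,0.2,0.1,1],[0,-1.1,0.2,0.1,1],[0,-1.1,0.2,0.1,1]]]'

```text
time_s: 13.9
eef_pos: [0.6025, -0.2231, 0.1975]
eef_rot: [-0.0, 0.077, 0.997, 0.0]
wrist_force: [-0.2, 0.5, -4.3]
opening: 0.107
grasp_force: 60.6
```

```bash
python3 go.py .6028 -.222 .1975 81.25
python3 - <<'E'
from lvl import *
from bench import ctrl
s=ctrl.camera("scene");np.savez("s7.npz",**s);c=s
p=ctrl.get_obs()["eef_pos"][:2];y=np.radians(-8.75);a=np.array([np.cos(y),np.sin(y)]);n=np.array([-a[1],a[0]]);o=p-.063*a;print("block c",o)
print(level(c,o,y,.201,(.085,.21)))
P=cloud(c);d=P[...,:2]-o;X=d@a;m=(abs(d@n)<.008)&(X>.09)&(X<.205)&(abs(P[...,2]-.201)<.006)
v,u=np.nonzero(m);q=onplane(c,u,v,.201)[:,:2]*1000;f=cv2.fitLine(q.astype(np.float32),cv2.DIST_HUBER,0,.01,.01).ravel()
print(len(u),"bar yaw",np.degrees(np.arctan(f[1]/f[0])),"bar at post dy",(f[3]+f[1]/f[0]*(669.1-f[2]))+231.9)
# heights of block/foot white faces' bottom and top, for the underside
Y=d@n
for nm,x0,x1,w in(("foot",.17,.215,.026),("block",.0,.045,.03)):
    m=(X>x0)&(X<x1)&(abs(Y)<w)&(P[...,2]>.12)&(P[...,2]<.215);z=P[m];print(nm,m.sum(),np.percentile(z[:,2],[2,50,98]),"Y",np.percentile(Y[m],[3,97]),"X",np.percentile(X[m],[50,90]))
E
```

```text
shift cm [-0.01  0.11 -0.  ] twist -0.09
t 13.9 pos [ 0.6025 -0.2231  0.1975] yang 81.16 q [-0.54  0.38  1.48  0.    1.28 -1.96] F [-0.2   0.52 -4.26] open 0.107 g 60.6
block c [ 0.5403 -0.2134]
(92, np.float64(-0.8756570754188672), array([0.1985, 0.1969, 0.1956]), np.float64(0.08635979183215597), np.float64(0.207071173837667))
179 bar yaw -7.686927 bar at post dy 0.46832275
foot 500 [0.1391 0.1707 0.2032] Y [-0.02    0.0222] X [0.1982 0.2011]
block 321 [0.1389 0.1626 0.1951] Y [-0.0202  0.028 ] X [0.0282 0.031 ]
```

Request:
servo_tool --motion '[[[0,0.1,0,0,1],[0,0.1,0,0,1],[0,0.1,0,0,1],[0,0.1,0,0,1],[0,0.1,0,0,1]]]'

```text
time_s: 14.45
eef_pos: [0.6028, -0.222, 0.1975]
eef_rot: [0.0, 0.077, 0.997, -0.0]
wrist_force: [1.0, -0.5, -4.2]
opening: 0.105
grasp_force: 60.6
```

Request:
servo_tool --motion '[[[0,0,0,0,1],[0,0,0,0,1],[0,0,0,0,1],[0,0,0,0,1],[0,0,0,0,1]]]'

```text
time_s: 14.95
eef_pos: [0.6027, -0.2221, 0.1975]
eef_rot: [0.0, 0.077, 0.997, -0.0]
wrist_force: [0.0, 0.2, -3.8]
opening: 0.105
grasp_force: 60.6
```

```bash
python3 go.py .6028 -.222 .1975 81.25; python3 -c "
from bench import ctrl
print(abs(ctrl.get_obs()['dq']).max());print(ctrl.hand_in())"
```

```text
shift cm [-0.    0.01  0.  ] twist -0.08
t 14.95 pos [ 0.6027 -0.2221  0.1975] yang 81.17 q [-0.54  0.38  1.48 -0.    1.28 -1.95] F [ 0.05  0.15 -3.75] open 0.105 g 60.6
0.00263023902942727
the job is handed in; nothing more can be done
None
```

I handed the job in at about 15 s, verdict not shown: the clip is closed squarely on the tub's taller wall, and the rack is held still and close to level (block and foot undersides measured equal), about 8 cm above the rim, with the block centred over the tub and the bar in line with the post.

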